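# Open the specimen clamp to its mark and hold it

### The job

Someone left the blue-lidded specimen box on the specimen clamp, in the way of its spring-loaded brass slide: set the box down gently and upright, flat inside the green tray, and let go of it. Then take the slide's brass grip between the fingers, pull it out until its white pointer bar lines up with the red mark lines, and keep it there: finish while still gripping the slide at the mark, since the spring pulls it back. Leave the other things on the bench, and the jar in the tray, where they are.

Things in the scene. Friction and masses are not known exactly. Their poses are not given: they have to be found in the camera images.
- clamp: Fixed dark grey metal block 250 x 136 x 30 mm high; on top a round steel stage (80 mm wide, 9 mm high, centre at x = +75 mm) and a bare metal stop bar (12 x 50 mm, 14 mm high, at x = -114 mm). Origin: centre of underside, z up; -x is the pull-out end, roughly towards the robot. The blue-lidded box stands between stop bar and brass grip, so the slide cannot reach the mark until it is lifted out.
- slide: Brass slide on the clamp, same axes. Origin: level with the clamp's top, under the grip's centre, at clamp x = -18 mm when closed (start). Grip: upright block 20 (x) x 28 (y) mm, 4 to 50 mm above the origin, on a 4 mm plate; 43 mm free behind it. Slides only along clamp -x, up to 65 mm. A spring shuts it: 5 N closed, +160 N/m, 10 to 14 N at the mark.
- pointer (a point): Centre of the white pointer bar on the slide (90 mm long across the slide, 4 mm wide along x, top 4 mm above the clamp's top). It lies at the middle of the grip in x and y, 4 mm above the slide's origin, and moves with the slide.
- mark: Two red lines on the clamp's top, one either side of the slide (each 4 mm along x, 19 mm long, 2 mm high, 56.5 mm from the centre line). Origin: midway between them on the clamp's top face; axes as the clamp's. Set 30 to 55 mm towards clamp -x from the closed pointer. In line means pointer and mark have the same x along the clamp.
- box: Closed specimen box, white with a blue lid, 58 x 58 x 32 mm high, about 80 g, standing loose on the clamp's top in front of the brass grip. Origin: centre of its underside; z up, sides parallel to its x and y (turned up to 6 degrees from the clamp's). It is safe to grip across any pair of sides; the sides facing clamp +y and -y are free.
- tray: Shallow green open tray, fixed to the bench, 200 (x) x 170 (y) x 16 mm high, walls and floor 4 mm thick. Origin: centre of its underside. It stands to the left or right of the clamp. Its +x end holds the amber jar; the rest is empty: the spot at tray x = -40 mm, y = 0 is always free.
- jar: Small amber jar with a white cap, 36 mm diameter, 45 mm high, standing in the tray towards its +x end. Origin: centre of its underside. Leave it alone.
- rack: Orange tube rack with capped tubes, fixed to the bench on the other side of the clamp from the tray, 160 x 120 mm, 59 mm high over the caps. Origin: centre of its underside.
- spare_box: Another specimen box of the same size with a black lid, standing on the bench beyond the clamp. Origin: centre of its underside. Leave it alone.
- vial: Glass vial with a red cap, 34 mm diameter, 55 mm high, standing on the bench beyond the clamp. Origin: centre of its underside. Leave it alone.
- tweezers: Steel tweezers with black tips, about 130 mm long and 6 mm high, lying on the bench beyond the clamp. Leave them alone.
- screwdriver: Small screwdriver, 140 mm long, lying on the bench beyond the clamp. Leave it alone.
There are look-alikes about, which are no part of the job. Leave any brown or turquoise look-alike of the box alone.

How it is judged:
By the outcome, as a careful person would: the job done as asked, in the order asked, and still so for the second after the job is handed in, while the arm keeps its last pose, push and grip.
It also fails if it takes over 54 s, if anything falls off the work surface, if the arm or the gripper's body presses on something with over 40 N, if the wrist force passes 120 N, or if a joint passes its speed limit or range.

### The arm

A 6-joint arm with a two-finger parallel gripper is mounted at the origin on the work surface. World frame = base frame: x ahead of the robot, y to its left, z up, the work surface at z = 0. Lengths are in mm, angles in degrees, forces in N, time in s.
With the tool pointing down it reaches from about 300 to 850 mm from the base axis. Payload 4.2 kg.
Tool frame: the origin (TCP) lies midway between the tips of the shut fingers; the grasp point (between the pads) lies 19 mm behind it (pinch_z is the distance from the TCP to the grasp point, in mm); z points along the fingers, y is the line along which they close (so a half turn about z gives the same grasp; the last joint's range is limited). The gripper opens to 91 mm and grips with 3 to 60 N. Pads are 32 mm wide; open, the fingers measure 118 mm over their backs; the gripper's body (76 mm by 178 mm) begins 60 mm behind the grasp point.
Start: joints at [-74.37, 18.312, 89.639, -0, 72.044, -1.146], TCP at [165.968, -550.543, 213.976] pointing down, gripper open.
Joint ranges: [-177.97, 177.97], [-48.28, 115.42], [12.27, 149.76], [-77.06, 257.06], [2.81, 150.46], [-146.56, 146.56]. Speed limits (degrees/s): [147.25, 147.25, 180, 180, 180, 180].

### API

Orientations are given as [roll, pitch, yaw] about the fixed x, y, z axes, in that order (R = Rz(yaw) Ry(pitch) Rx(roll)).
In Python, from workcell import * gives the robot as it stands.
- The arm moves only by the tool step_arm, never from a script. Its argument "steps" is a list of rows, each a list of 7 numbers: the turn, a rotation vector about the tool's x, y, z in degrees, then the shift along the tool's x, y, z in mm, then the opening, from 0 (shut) to 1 (fully open). In form: [[rx, ry, rz, x, y, z, hand], ...]. A call has exactly 8 rows; each row shifts and turns the commanded pose from where the row before left it, along the tool's axes as they then stand; what a row does not reach is not made up. A row lasts 1/8 s, in which the tool goes at most 62.5 mm and 10.7 degrees, less where a joint would pass 70% of its speed; a pose out of reach is approached as far as the arm can. A call is refused whole if a number of a shift passes 62.5 or a number of a turn 10.7, either way. A call with a gripper value outside its range is refused whole. The fingers move at their own pace and stop on an object; "force" is the grip in N (left out, the last holds). Time passes only in rows, so rows that do not move let the fingers close, or fill a call up. It gives the time, the measured TCP pose, the force, the opening and the grip force at its end, in the units of the state.
- state(): the state, without advancing time (a new reading comes with each control period).
- grab_frame(name): name is "scene" or "top" or "wrist"; returns a dict with "image" (420x560x3 uint8, blue, green, red), "fovy" (degrees; the focal length in pixels is half the picture's height over the tangent of half this angle, whatever the lens; pixels are square), "cx", "cy" (the principal point, pixels), "origin" and "rotation" of the camera in the world; the wrist camera has in their place "tool_from_camera" (4x4, takes a point from camera to tool coordinates, whose origin is the TCP and whose axes are the flange's). Camera axes: x right, y down, z forward; pixel columns grow to the right and rows downward; lengths in mm; the calibration is good to about 2 mm. A picture is of the moment at which its call begins: read the wrist's pose just before it. There is no depth.
- job_done(): hands the job in; it is judged then, once.
The state is a dict: "time_s": time; "qpos": joint angles; "qvel": joint speeds; "effort": joint torques, N m; "ee_pos": TCP position; "ee_rot": TCP orientation; "force": force on the tool from outside, world axes, zero at the start; "torque": the same for the moment, N m; "gripper_width": finger opening in mm; "gripper_force": force on a finger pad.
Only numpy, scipy, OpenCV 4.12 (cv2) and the standard library are available. Lean on these libraries where they do the work, as an engineer would, in place of code of your own. Each camera call takes 0.05 s, during which the arm holds its last target. There are 200 camera calls.

## Working session

There is one attempt and no reset: what is moved stays moved. The work goes in short steps, Python scripts to look and compute and a tool call to move; the robot and the scene stay as the last step left them, time stands still between calls to the robot, and variables do not carry over. Pictures are saved under pics/ and viewed, at most 10 in all, crops included, and the job is handed in when it is done.

Besides the shell and the picture viewer there is one more tool, called after ">>>" as name(argument=value, ...) on one line, values as JSON. step_arm: Moves the arm, as the interface text tells. Its arguments: {"type":"object","properties":{"steps":{"type":"array","items":{"type":"array","items":{"type":"number"}}},"force":{"type":"number"}},"required":["steps"]}

```bash
mkdir -p pics; python3 - <<'E'
from workcell import *
import cv2,numpy as np
for n in("top","scene"):
    f=grab_frame(n); cv2.imwrite(f"pics/{n}0.png",f["image"])
    print(n,f["fovy"],f["cx"],f["cy"],np.round(f["origin"],1),np.round(f["rotation"],3).tolist())
    np.save(f"{n}0.npy",f,allow_pickle=True)
s=state();print(s)
E
```

```text
top 52.60004646077418 274.7572416180373 207.7541903342461 [ 423.1    4.8 1013.7] [-171.526, -0.668, -89.053]
scene 47.06549823363194 287.90000527818466 210.78100573073962 [1138.8   13.3  899.9] [-146.833, 0.791, 87.925]
{'time_s': 0.1, 'qpos': array([-7.43696695e+01,  1.83485850e+01,  8.96975442e+01,  1.57307426e-03,
        7.20448961e+01, -1.14482283e+00]), 'qvel': array([ 0.00076603, -0.11226041, -0.20271569,  0.03509871,  0.01224611,
        0.07179929]), 'effort': array([ 6.87530191e-04, -4.13333380e+01, -2.32509792e+01,  7.29280408e-02,
        4.22378560e-02, -5.59751788e-05]), 'ee_pos': array([ 165.85542554, -550.10032496,  213.21096065]), 'ee_rot': array([-1.79909023e+02, -3.31403840e-03,  1.67746645e+01]), 'force': array([-0.20032893,  0.69653389,  0.24935546]), 'torque': array([0.00058883, 0.00675277, 0.00893239]), 'gripper_force': 0.0, 'gripper_width': 91.5272093786359}
```

View pics/top0.png

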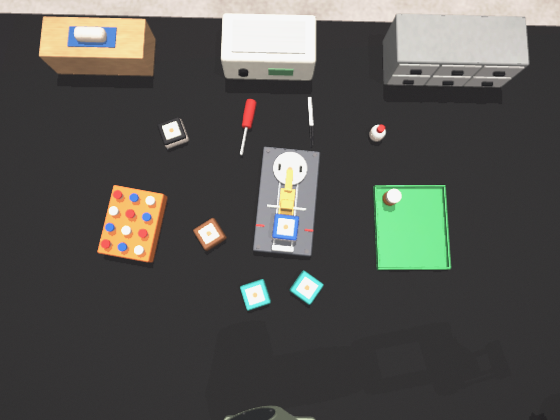

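View pics/scene0.png

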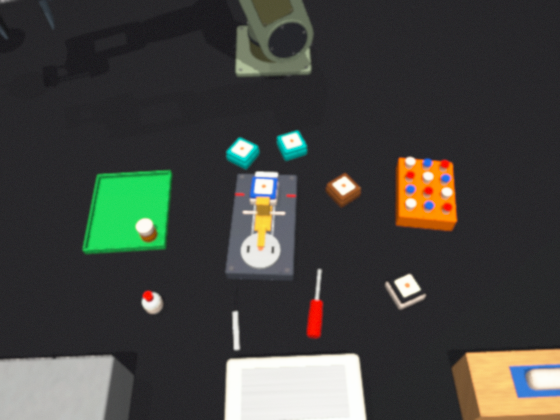

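The top view shows the clamp at about (287,202), with the blue box on it at (286,227), red marks at (260,226) and (308,231), and the pointer at (287,207). The tray is at (412,227) and the jar at (393,198). The scene view agrees. Next I'll measure positions from these.

```bash
cat > h.py <<'E'
import numpy as np,cv2
from scipy.spatial.transform import Rotation as R
def cam(f,s=None):
    K=f["image"].shape[0]/2/np.tan(np.radians(f["fovy"]/2))
    if "origin" in f: o=np.array(f["origin"]);M=R.from_euler("xyz",f["rotation"],degrees=True).as_matrix() if np.shape(f["rotation"])==(3,) else np.array(f["rotation"])
    else:
        T=np.array(f["tool_from_camera"]);W=R.from_euler("xyz",s["ee_rot"],degrees=True).as_matrix()
        M=W@T[:3,:3];o=W@T[:3,3]+s["ee_pos"]
    return K,f["cx"],f["cy"],o,M
def px(c,p,z):
    K,cx,cy,o,M=c;p=np.atleast_2d(p).astype(float)
    d=np.c_[(p[:,0]-cx)/K,(p[:,1]-cy)/K,np.ones(len(p))]@M.T
    return (o+d*((z-o[2])/d[:,2])[:,None])[:,:2]
def hsv(im,lo,hi):return cv2.inRange(cv2.cvtColor(im,cv2.COLOR_BGR2HSV),lo,hi)
def blobs(m,a=8):
    cs,_=cv2.findContours(m,cv2.RETR_EXTERNAL,cv2.CHAIN_APPROX_NONE)
    return sorted([c for c in cs if cv2.contourArea(c)>=a],key=cv2.contourArea,reverse=True)
def rect(c,k,z):
    r=cv2.minAreaRect(px(c,k.reshape(-1,2),z).astype(np.float32));return np.round(r[0],1),np.round(r[1],1),round(r[2],1)
E
python3 - <<'E'
from h import *
masks=dict(blue=((105,120,80),(130,255,255),62),green=((50,100,50),(75,255,255),16),red=((0,150,120),(5,255,255),32),red2=((172,150,120),(180,255,255),32),brass=((18,110,110),(32,255,255),80),cyan=((84,100,80),(98,255,255),32))
for n in("top","scene"):
    f=np.load(n+"0.npy",allow_pickle=True).item();c=cam(f)
    for k,(lo,hi,z) in masks.items():
        for b in blobs(hsv(f["image"],lo,hi),4)[:8]:
            r=rect(c,b,z)
            if 250<r[0][0]<700 and abs(r[0][1])<400:print(n,k,*r,cv2.boundingRect(b))
E
```

```text
top blue [522.6 -28.3] [54.5 54.4] 83.9 (272, 214, 27, 26)
top blue [471.1 334.9] [17.7 15.3] 47.4 (118, 243, 9, 8)
top blue [539.3 284.8] [16.3 14. ] 47.0 (143, 213, 8, 8)
top blue [583.3 315.7] [16.5 14.2] 46.9 (130, 194, 8, 8)
top blue [514.7 365.4] [13.5 16. ] 1.0 (106, 224, 8, 7)
top green [ 533.1 -328.3] [200.5 175.2] 1.3 (373, 185, 78, 85)
top red [479.4 384.1] [16.1 18.5] 1.0 (101, 240, 9, 8)
top red [549.9 331.7] [16.4 18.7] 1.0 (126, 210, 9, 8)
top red [505.  299.9] [18.7 16.1] 3.5 (139, 229, 8, 9)
top red [594.7 364.3] [18.9 16.2] 47.0 (113, 191, 9, 8)
top brass [523.9 314. ] [109.5 147.9] 80.6 (101, 186, 61, 75)
top brass [555.5 -28.9] [13.5 26.7] 1.0 (280, 208, 13, 7)
top brass [600.7 -31.7] [ 4.5 15.7] 1.1 (284, 190, 8, 3)
top brass [461.3 372.1] [19.   8.9] 47.6 (99, 246, 8, 7)
top cyan [388.5 -78.5] [59.5 58.2] 55.8 (290, 270, 34, 35)
top cyan [370.8  37.6] [58.6 58.2] 19.0 (240, 279, 31, 32)
scene blue [528.5 -29.4] [56.3 53.4] 83.9 (250, 177, 28, 22)
scene blue [474.5 334.4] [13.9 23. ] 70.3 (424, 158, 8, 8)
scene blue [589.9 314.6] [13.4 16.7] 42.9 (425, 202, 8, 7)
[... 200 characters left out ...]
382.5] [17.3 25.6] 61.6 (441, 159, 9, 10)
scene red [533.4 331.6] [13.  17.6] 79.1 (425, 188, 7, 7)
scene red [577.3 363.9] [12.7 16.8] 77.9 (444, 204, 7, 7)
scene red [487.8 299.9] [13.4 17.9] 80.3 (407, 172, 7, 7)
scene red2 [522.4 -84.2] [17.7  5.4] 87.4 (235, 193, 9, 3)
scene red2 [531.6  29. ] [15.4  2.7] 87.4 (287, 195, 8, 2)
scene brass [625.5 -30. ] [ 33.  113.4] 86.7 (254, 198, 18, 49)
scene brass [620.  284.7] [ 9.6 11.9] 5.2 (416, 211, 7, 5)
scene brass [593.1 287.5] [20.   6.6] 1.4 (415, 198, 5, 9)
scene brass [ 655.9 -258.1] [26.2 10.3] 82.5 (141, 236, 14, 6)
scene cyan [402.3 -79.1] [73.5 76.1] 56.0 (226, 137, 34, 33)
scene cyan [384.5  37.8] [81.8 66.3] 18.9 (276, 130, 32, 31)
```

```bash
python3 - <<'E'
from workcell import *
import numpy as np
f=grab_frame("wrist");print(f["fovy"],f["cx"],f["cy"]);print(np.round(f["tool_from_camera"],2))
E
```

```text
59.24004515978195 280.37734601861166 208.65556206818488
[[   0.     -0.96   -0.28   78.92]
 [   1.      0.     -0.      0.68]
 [   0.     -0.28    0.96 -170.98]
 [   0.      0.      0.      1.  ]]
```

>>> step_arm(steps=[[0,0,7.6,0,0,0,1],[0,0,7.6,0,0,0,1],[0,0,7.6,0,0,0,1],[0,0,0,24,-43,0,1],[0,0,0,24,-43,0,1],[0,0,0,24,-43,0,1],[0,0,0,24,-43,0,1],[0,0,0,24,-43,0,1]])

```text
time_s: 1.15
ee_pos: [308.5, -347.9, 213.8]
ee_rot: [-180.0, -0.0, -6.0]
force: [-0.4, -0.6, 0.5]
gripper_width: 91.0
gripper_force: 0.0
```

>>> step_arm(steps=[[0,0,0,24,-43,0,1],[0,0,0,24,-43,0,1],[0,0,0,24,-43,0,1],[0,0,0,24,-43,0,1],[0,0,0,24,-43,0,1],[0,0,0,24,-43,0,1],[0,0,0,24,-43,0,1],[0,0,0,20,-41,0,1]])

```text
time_s: 2.15
ee_pos: [531.5, -27.4, 213.7]
ee_rot: [180.0, 0.0, -6.0]
force: [-0.2, -0.6, -0.5]
gripper_width: 91.0
gripper_force: 0.0
```

```bash
python3 - <<'E'
from workcell import *
from h import *
s=state();f=grab_frame("wrist");f["s"]=s;np.save("w1.npy",f,allow_pickle=True);cv2.imwrite("pics/w1.png",f["image"])
print(s["time_s"],s["ee_pos"],s["ee_rot"],s["qvel"].round(1))
E
```

```text
2.15 [531.45024271 -27.39967073 213.6641055 ] [ 1.79986664e+02  1.44788350e-02 -5.99501772e+00] [ 36.   14.8 -20.3  -0.2   5.5  35.8]
```

View pics/w1.png

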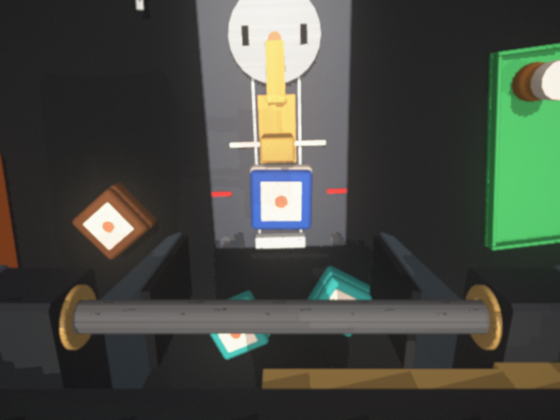

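The wrist view shows the blue lid at (281,201), red marks at (222,195) and (336,191), the white pointer at row 144 between columns 230 and 326, and the brass grip at (278,148). I'll take another frame now the arm is still, and measure these.

```bash
cat > m.py <<'E'
from workcell import *
from h import *
s=state();f=grab_frame("wrist");s=state();f=grab_frame("wrist");c=cam(f,s);im=f["image"]
print(s["time_s"],s["ee_pos"].round(1),s["ee_rot"].round(2))
for b in blobs(hsv(im,(105,120,60),(130,255,255)),200)[:2]:print("lid",*rect(c,b,62),cv2.boundingRect(b))
rm=hsv(im,(0,150,90),(6,255,255))|hsv(im,(172,150,90),(180,255,255))
for b in blobs(rm,20):
    r=rect(c,b,32)
    if max(r[1])<30:print("red",*r,cv2.boundingRect(b))
for b in blobs(hsv(im,(0,0,150),(180,60,255)),30):
    r=rect(c,b,34);print("white",*r,cv2.boundingRect(b))
for b in blobs(hsv(im,(18,110,80),(32,255,255)),100)[:3]:print("brass",*rect(c,b,80),cv2.boundingRect(b))
f["s"]=s;np.save("w.npy",f,allow_pickle=True)
E
python3 m.py
```

```text
2.25 [532.5 -25.7 213.4] [-1.7992e+02 -2.0000e-02 -5.7800e+00]
lid [524.6 -27.7] [54.2 53.3] 84.3 (253, 172, 61, 58)
red [529.2  30.9] [17.8  3. ] 84.3 (214, 193, 19, 4)
red [520.8 -82.3] [18.7  3. ] 84.3 (329, 190, 20, 4)
white [619.2 -34.1] [ 91.4 148.7] 84.2 (230, 0, 99, 174)
white [515.4 -27.2] [40.3 39.8] 84.3 (263, 183, 42, 40)
white [508.3 148.2] [36.4 36.6] 33.6 (85, 203, 50, 47)
white [477.1 -22.2] [50.9 20.5] 84.3 (257, 230, 51, 20)
white [ 601.4 -277.9] [34.4 13.2] 6.1 (544, 63, 16, 40)
white [367.5  36.6] [28.4 37.3] 18.3 (218, 333, 41, 20)
white [408.8 -80.5] [23.4 10.7] 84.3 (332, 290, 23, 10)
white [701.5  74.8] [6.2 6.9] 84.2 (139, 0, 8, 10)
brass [ 339.7 -137.2] [296.2  30.8] 84.3 (262, 362, 298, 27)
brass [608.7 -32.5] [29.3 92.9] 85.0 (260, 41, 38, 123)
brass [ 397.8 -206.2] [73.5 29.8] 10.2 (466, 285, 37, 65)
```

>>> step_arm(steps=[[0,0,0,-3,0,20,1],[0,0,0,-3,0,30,1],[0,0,0,0,0,30,1],[0,0,0,0,0,30,1],[0,0,0,0,0,14,1],[0,0,0,0,0,0,1],[0,0,0,0,0,0,1],[0,0,0,0,0,0,1]])

```text
time_s: 3.3
ee_pos: [525.5, -28.5, 91.1]
ee_rot: [180.0, -0.1, -6.0]
force: [-0.7, 0.0, 0.7]
gripper_width: 91.3
gripper_force: 0.0
```

```bash
python3 m.py | head -6; python3 -c "
import numpy as np,cv2
cv2.imwrite('pics/w2.png',np.load('w.npy',allow_pickle=True).item()['image'])"
```

```text
3.35 [525.4 -28.4  90.9] [ 1.80e+02 -1.20e-01 -6.02e+00]
lid [525. -28.] [54.5 54. ] 84.0 (230, 199, 97, 88)
red [529.2  30.7] [19.3  4.2] 84.0 (175, 227, 30, 7)
red [520.4 -82.3] [19.1  4.5] 86.8 (347, 222, 30, 8)
white [601.4 -32.8] [ 90.9 113.6] 84.0 (196, 0, 152, 200)
white [511.8 -26.3] [42.2 42. ] 84.0 (246, 217, 65, 60)
```

View pics/w2.png

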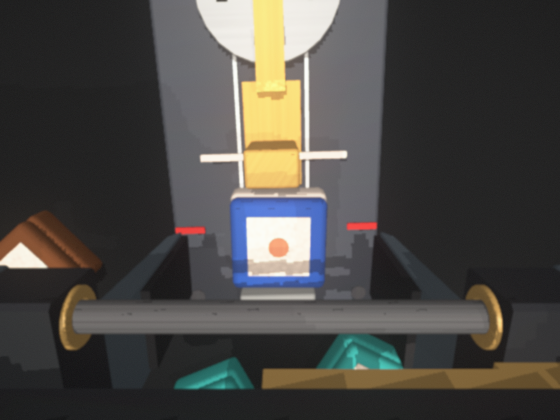

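The lid is at (525,-28), already centred between the fingers and square to them. Descend, close and lift.

>>> step_arm(force=15, steps=[[0,0,0,0,0,15,1],[0,0,0,0,0,20,1],[0,0,0,0,0,15,1],[0,0,0,0,0,4,1],[0,0,0,0,0,0,1],[0,0,0,0,0,0,0],[0,0,0,0,0,0,0],[0,0,0,0,0,0,0]])

```text
time_s: 4.4
ee_pos: [525.0, -28.4, 36.3]
ee_rot: [180.0, -0.0, -6.0]
force: [-0.0, -0.1, 0.7]
gripper_width: 64.2
gripper_force: 0.0
```

>>> step_arm(steps=[[0,0,0,0,0,0,0],[0,0,0,0,0,0,0],[0,0,0,0,0,0,0],[0,0,0,0,0,0,0],[0,0,0,0,0,-2,0],[0,0,0,0,0,-5,0],[0,0,0,0,0,-10,0],[0,0,0,0,0,-15,0]])

```text
time_s: 5.4
ee_pos: [524.6, -28.3, 68.6]
ee_rot: [180.0, 0.0, -6.0]
force: [0.7, -0.2, -1.2]
gripper_width: 58.1
gripper_force: 15.0
```

>>> step_arm(steps=[[0,0,0,0,0,-25,0],[0,0,0,0,10,-25,0],[0,0,0,0,22,-12,0],[0,0,0,0,35,0,0],[0,0,0,0,40,0,0],[0,0,0,0,40,0,0],[0,0,0,0,40,0,0],[0,0,0,0,40,0,0]])

```text
time_s: 6.4
ee_pos: [500.9, -255.5, 131.2]
ee_rot: [180.0, -0.1, -6.0]
force: [0.6, 1.0, -1.0]
gripper_width: 58.0
gripper_force: 15.0
```

>>> step_arm(steps=[[0,0,0,0,35,0,0],[0,0,0,0,25,0,0],[0,0,0,0,15,0,0],[0,0,0,0,0,15,0],[0,0,0,0,0,25,0],[0,0,0,0,0,25,0],[0,0,0,0,0,20,0],[0,0,0,0,0,5,0]])

```text
time_s: 7.4
ee_pos: [492.0, -326.7, 38.0]
ee_rot: [-179.9, 0.2, -6.0]
force: [-0.0, 0.0, -1.3]
gripper_width: 57.8
gripper_force: 15.0
```

```bash
python3 - <<'E'
from workcell import *
from h import *
f=grab_frame("top");c=cam(f);s=state();f2=grab_frame("wrist");c2=cam(f2,s);cv2.imwrite("pics/w3.png",f2["image"])
print(s["ee_pos"],s["ee_rot"])
for q,cc in((f,c),(f2,c2)):
  for b in blobs(hsv(q["image"],(50,100,50),(75,255,255)),200)[:2]:print(*rect(cc,b,16),cv2.boundingRect(b))
E
```

```text
[ 492.31571078 -327.07843491   38.34488941] [-1.79898657e+02  1.64992926e-01 -5.96852110e+00]
[ 533.2 -328. ] [199.8 175.2] 1.1 (373, 185, 75, 85)
[ 542.1 -328. ] [188.7 149.9] 84.1 (68, 0, 370, 289)
```

View pics/w3.png

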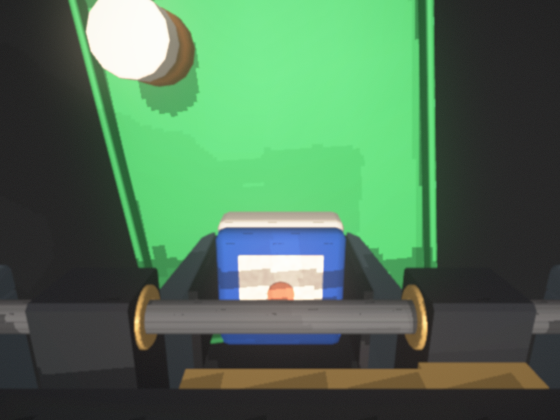

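The box hangs upright over the empty part of the tray, with the jar well clear at (135,40). I'll lower it gently.

>>> step_arm(steps=[[0,0,0,0,0,10,0],[0,0,0,0,0,8,0],[0,0,0,0,0,4,0],[0,0,0,0,0,2,0],[0,0,0,0,0,1,0],[0,0,0,0,0,1,0],[0,0,0,0,0,0.5,0],[0,0,0,0,0,0,0]])

```text
time_s: 8.5
ee_pos: [493.1, -328.7, 13.5]
ee_rot: [180.0, -0.0, -6.0]
force: [0.6, -0.2, -0.6]
gripper_width: 58.0
gripper_force: 15.0
```

>>> step_arm(steps=[[0,0,0,0,0,1,0],[0,0,0,0,0,0.5,0],[0,0,0,0,0,0.5,0],[0,0,0,0,0,0.5,0],[0,0,0,0,0,0.3,0],[0,0,0,0,0,0.2,0],[0,0,0,0,0,0,0],[0,0,0,0,0,0,0]])

```text
time_s: 9.5
ee_pos: [493.1, -328.7, 10.5]
ee_rot: [180.0, -0.0, -6.0]
force: [-0.5, -0.5, 0.0]
gripper_width: 57.8
gripper_force: 15.0
```

>>> step_arm(steps=[[0,0,0,0,0,0.3,0],[0,0,0,0,0,0.3,0],[0,0,0,0,0,0,0],[0,0,0,0,0,0,0],[0,0,0,0,0,0,0.78],[0,0,0,0,0,0,0.9],[0,0,0,0,0,0,1],[0,0,0,0,0,0,1]])

```text
time_s: 10.5
ee_pos: [493.1, -328.7, 9.7]
ee_rot: [180.0, 0.0, -6.0]
force: [0.8, -0.5, -0.0]
gripper_width: 90.9
gripper_force: 0.0
```

>>> step_arm(steps=[[0,0,0,0,0,-10,1],[0,0,0,0,0,-30,1],[0,0,0,0,0,-50,1],[0,0,-1.5,0,0,-50,1],[0,0,0,4,-30,-10,1],[0,0,0,4,-45,0,1],[0,0,0,4,-45,0,1],[0,0,0,4,-45,0,1]])

```text
time_s: 11.5
ee_pos: [522.2, -164.1, 160.8]
ee_rot: [180.0, -0.1, -4.5]
force: [0.9, 0.1, -1.3]
gripper_width: 91.6
gripper_force: 0.0
```

>>> step_arm(steps=[[0,0,0,4,-45,0,1],[0,0,0,4,-45,0,1],[0,0,0,4,-34,0,1],[0,0,0,0,-15,0,1],[0,0,0,0,0,0,1],[0,0,0,0,0,0,1],[0,0,0,0,0,0,1],[0,0,0,0,0,0,1]])

```text
time_s: 12.5
ee_pos: [544.9, -28.6, 159.8]
ee_rot: [180.0, 0.0, -4.6]
force: [-0.1, -0.1, 0.3]
gripper_width: 91.1
gripper_force: 0.0
```

```bash
python3 m.py; python3 - <<'E'
from workcell import *
from h import *
cv2.imwrite('pics/w4.png',np.load('w.npy',allow_pickle=True).item()['image'])
f=grab_frame("top");c=cam(f);m=f["image"][150:300,360:470];cv2.imwrite("pics/t4.png",cv2.resize(m,None,fx=4,fy=4))
for b in blobs(hsv(f["image"],(105,120,80),(130,255,255)),100):print("lid",*rect(c,b,36))
E
```

```text
12.55 [544.9 -28.4 159.8] [ 1.7999e+02  1.0000e-02 -4.5800e+00]
red [520.7 -82.5] [18.8  3.6] 85.4 (334, 220, 23, 5)
red [528.8  30.6] [18.8  3.6] 85.4 (201, 221, 23, 5)
white [588.9 -30.8] [ 90.9 209.5] 85.4 (222, 0, 113, 268)
white [508.3 148.1] [36.4 36.5] 33.9 (52, 229, 58, 43)
white [390.1 -79.1] [37.3 37.5] 55.3 (320, 334, 53, 35)
white [372.2  38.2] [37.1 37.3] 18.1 (201, 358, 49, 31)
white [472.4 -21.7] [50.6 10.8] 85.5 (250, 274, 58, 12)
white [700.1  73.9] [5.5 4.5] 85.4 (117, 0, 8, 8)
brass [ 400.7 -125.4] [243.6  25.2] 86.3 (263, 362, 297, 27)
brass [609.3 -32.5] [28.4 93.1] 86.1 (256, 48, 44, 145)
brass [475.8 135.8] [24.6 60.3] 70.9 (58, 285, 37, 65)
lid [ 489.7 -328.9] [54.3 53.7] 83.9
lid [986.2 453.2] [113.8  49.4] 89.8
```

View pics/w4.png

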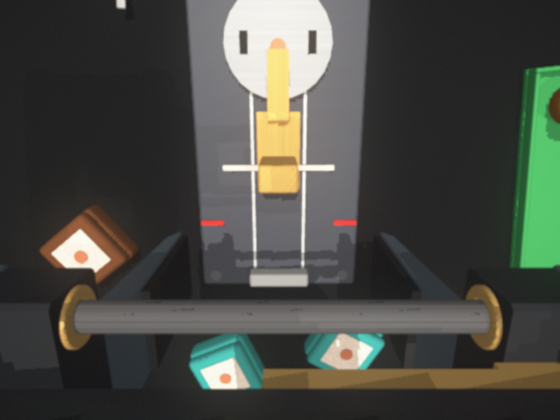

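View pics/t4.png

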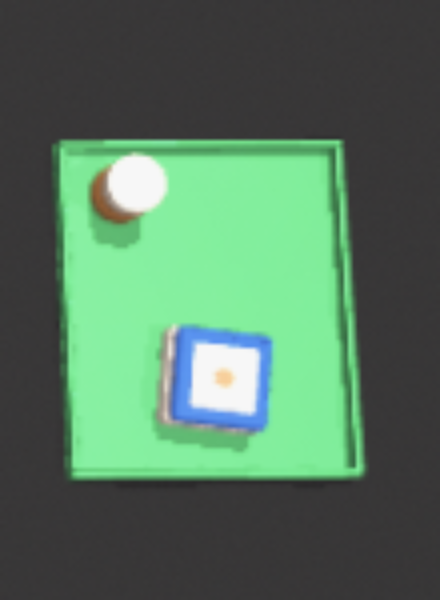

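The box sits flat in the tray with the jar untouched. The slide is free, with pointer-bar ends visible at (236,168) and (320,168) and marks at row 223.

```bash
cat > p.py <<'E'
from h import *
def meas(f,s,z0=True):
    c=cam(f,s);im=f["image"]
    rm=hsv(im,(0,150,90),(6,255,255))|hsv(im,(172,150,90),(180,255,255))
    red=[]
    for b in blobs(rm,20):
        r=rect(c,b,32)
        if 14<max(r[1])<24 and min(r[1])<8 and 430<r[0][0]<620: red.append(r[0])
    red=sorted(red,key=lambda r:r[1])
    d=red[-1]-red[0];L=np.hypot(*d);y=d/L;x=np.array([y[1],-y[0]]);mc=(red[0]+red[-1])/2
    print("sep",L.round(1),"yaw",np.degrees(np.arctan2(x[1],x[0])).round(2),"mark",mc)
    m=hsv(im,(0,0,120),(180,60,255));v,u=np.nonzero(m);w=px(c,np.c_[u,v],34)-mc
    X=w@x;Y=w@y
    for sg in(-1,1):
        k=(abs(Y*sg-35)<6)&(X>-10)&(X<65);print("ptr side",sg,k.sum(),X[k].mean().round(2),X[k].std().round(2))
    kk=(abs(abs(Y)-35)<6)&(X>-10)&(X<65);print("ptr world",mc+x*X[kk].mean())
E
python3 - <<'E'
from p import *
f=np.load("w.npy",allow_pickle=True).item();s=f["s"];meas(f,s)
E
```

```text
sep 113.4 yaw -4.1 mark [524.75 -25.95]
ptr side -1 405 54.07 6.54
ptr side 1 143 49.42 4.7
ptr world [577.47234234 -29.72587067]
```

```bash
python3 - <<'E'
from p import *
f=np.load("w.npy",allow_pickle=True).item();s=f["s"];c=cam(f,s)
print(px(c,[[236,168],[320,168]],34))
im=f["image"]; print(im[160:178:1,236].tolist()); print(im[160:178,320].tolist())
E
```

```text
[[574.56034326   4.54061018]
 [569.15327804 -63.36090813]]
[[118, 116, 118], [117, 115, 117], [116, 114, 117], [118, 117, 120], [144, 151, 158], [200, 217, 225], [236, 246, 249], [243, 251, 252], [244, 251, 252], [238, 248, 250], [202, 219, 224], [139, 147, 152], [112, 112, 116], [114, 111, 115], [115, 113, 116], [116, 113, 116], [116, 114, 116], [116, 113, 114]]
[[118, 117, 121], [118, 117, 121], [117, 116, 120], [118, 119, 126], [148, 157, 168], [202, 221, 228], [235, 246, 249], [243, 251, 252], [244, 251, 253], [235, 246, 249], [189, 205, 213], [135, 140, 145], [118, 117, 119], [118, 116, 119], [117, 115, 119], [118, 116, 119], [118, 115, 119], [117, 115, 118]]
```

```bash
sed -i 's/(0,0,120),(180,60/(0,0,185),(180,60/' p.py; python3 - <<'E'
from p import *
f=np.load("w.npy",allow_pickle=True).item();s=f["s"];meas(f,s)
f=np.load("w1.npy",allow_pickle=True).item();meas(f,f["s"])
E
```

```text
sep 113.4 yaw -4.1 mark [524.75 -25.95]
ptr side -1 90 47.36 1.4
ptr side 1 90 47.92 1.4
ptr world [572.26915044 -29.35322828]
sep 113.4 yaw -4.45 mark [524.9  -25.85]
ptr side -1 75 45.57 6.81
ptr side 1 74 47.55 1.53
ptr world [571.31609429 -29.46150866]
```

>>> step_arm(force=50, steps=[[0,0,0,14,-1.3,0,1],[0,0,-0.2,13.3,0,15,1],[0,0,0,0,0,30,1],[0,0,0,0,0,30,1],[0,0,0,0,0,25,1],[0,0,0,0,0,13,1],[0,0,0,0,0,5,1],[0,0,0,0,0,0,1]])

```text
time_s: 13.65
ee_pos: [572.8, -28.7, 41.9]
ee_rot: [180.0, -0.0, -4.3]
force: [0.3, -0.3, -0.0]
gripper_width: 91.2
gripper_force: 0.0
```

>>> step_arm(steps=[[0,0,0,0,0,0,0.6],[0,0,0,0,0,0,0.4],[0,0,0,0,0,0,0],[0,0,0,0,0,0,0],[0,0,0,0,0,0,0],[0,0,0,0,0,0,0],[0,0,0,0,0,0,0],[0,0,0,0,0,0,0]])

```text
time_s: 14.65
ee_pos: [572.2, -28.8, 41.8]
ee_rot: [180.0, 0.0, -4.3]
force: [0.5, -0.6, 0.4]
gripper_width: 27.6
gripper_force: 50.0
```

Gripped at 27.6 mm, close to the 28 mm given. Pulling most of the way.

>>> step_arm(steps=[[0,0,0,-4,0,0,0],[0,0,0,-8,0,0,0],[0,0,0,-10,0,0,0],[0,0,0,-10,0,0,0],[0,0,0,-8,0,0,0],[0,0,0,-4,0,0,0],[0,0,0,0,0,0,0],[0,0,0,0,0,0,0]])

```text
time_s: 15.65
ee_pos: [532.3, -25.7, 41.9]
ee_rot: [180.0, -0.5, -4.3]
force: [10.0, -0.8, -9.2]
gripper_width: 27.8
gripper_force: 50.0
```

```bash
cat > q.py <<'E'
from workcell import *
from p import *
import sys
s=state();f=grab_frame("wrist");print(s["ee_pos"].round(2),s["force"].round(1),s["gripper_width"]);cv2.imwrite(f"pics/{sys.argv[1]}.png",f["image"])
np.save("w.npy",f,allow_pickle=True)
meas(f,s)
E
python3 q.py w5
```

```text
[532.34 -25.68  41.87] [10.  -0.8 -9.2] 27.75094521042701
sep 0.0 yaw nan mark [530.9  30.1]
ptr side -1 0 nan nan
ptr side 1 0 nan nan
ptr world [nan nan]p.py:10: RuntimeWarning: invalid value encountered in divide
  d=red[-1]-red[0];L=np.hypot(*d);y=d/L;x=np.array([y[1],-y[0]]);mc=(red[0]+red[-1])/2
p.py:15: RuntimeWarning: Mean of empty slice.
  k=(abs(Y*sg-35)<6)&(X>-10)&(X<65);print("ptr side",sg,k.sum(),X[k].mean().round(2),X[k].std().round(2))
  ret = ret.dtype.type(ret / rcount)
  ret = _var(a, axis=axis, dtype=dtype, out=out, ddof=ddof,
  arrmean = um.true_divide(arrmean, div, out=arrmean,
  ret = ret.dtype.type(ret / rcount)
p.py:16: RuntimeWarning: Mean of empty slice.
  kk=(abs(abs(Y)-35)<6)&(X>-10)&(X<65);print("ptr world",mc+x*X[kk].mean())
```

View pics/w5.png

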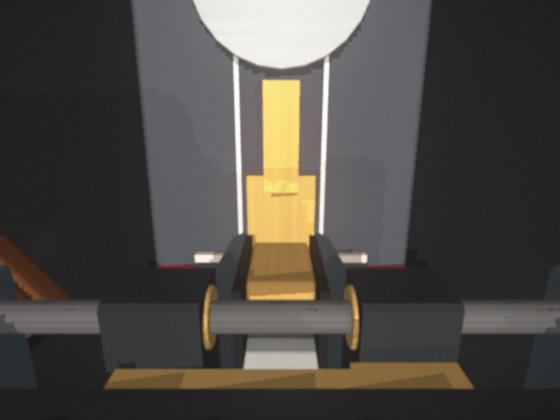

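The wrist view shows the pointer-bar ends at (203,257) and (355,257), just short of the marks at row 267, which the gripper partly hides. I'll check the gap from the edges here and in the scene and top cameras.

```bash
python3 - <<'E'
from workcell import *
from p import *
f=np.load("w.npy",allow_pickle=True).item();s=state();c=cam(f,s)
im=f["image"]
for col in(175,205,355,385):
    print(col,[tuple(int(v) for v in im[r,col]) for r in range(250,274)])
print(px(c,[[205,253],[205,262],[355,253],[355,262]],34).round(1).tolist(),px(c,[[175,266],[385,266]],32).round(1).tolist())
for n in("top","scene"):
    g=grab_frame(n);np.save(n+"1.npy",g,allow_pickle=True)
    x,y,w,h=(235,190,100,75) if n=="top" else (215,160,100,75)
    cv2.imwrite(f"pics/{n}5.png",cv2.resize(g["image"][y:y+h,x:x+w],None,fx=6,fy=6,interpolation=cv2.INTER_CUBIC))
a=cv2.imread("pics/top5.png");b=cv2.imread("pics/scene5.png")
cv2.imwrite("pics/ts5.png",cv2.resize(np.vstack([a,b]),(400,600)))
E
```

```text
175 [(99, 95, 94), (98, 94, 92), (99, 95, 93), (98, 93, 92), (99, 94, 93), (98, 94, 92), (99, 94, 93), (97, 93, 91), (98, 95, 94), (97, 94, 92), (97, 93, 92), (97, 93, 93), (97, 93, 92), (97, 92, 92), (89, 85, 95), (66, 65, 106), (45, 45, 115), (39, 39, 104), (40, 39, 73), (40, 38, 47), (39, 38, 39), (39, 37, 39), (40, 39, 41), (41, 39, 41)]
205 [(99, 96, 97), (110, 111, 117), (127, 136, 147), (139, 150, 164), (169, 185, 203), (215, 229, 241), (230, 241, 250), (231, 242, 250), (231, 242, 250), (232, 242, 250), (231, 243, 251), (219, 233, 245), (159, 172, 189), (93, 96, 104), (70, 67, 69), (68, 65, 67), (65, 63, 64), (60, 58, 60), (47, 47, 49), (42, 42, 46), (41, 41, 43), (42, 42, 46), (40, 41, 44), (42, 41, 44)]
355 [(98, 94, 95), (103, 101, 104), (109, 111, 118), (114, 120, 130), (122, 132, 144), (142, 155, 169), (157, 172, 187), (163, 177, 193), (163, 177, 194), (163, 177, 194), (162, 176, 193), (154, 167, 182), (128, 137, 148), (92, 95, 102), (72, 70, 72), (68, 65, 66), (65, 63, 63), (57, 54, 56), (47, 46, 49), (42, 42, 46), (41, 40, 44), (42, 41, 45), (41, 42, 45), (41, 42, 45)]
385 [(103, 97, 97), (103, 97, 96), (103, 97, 97), (103, 98, 97), (104, 99, 98), (104, 98, 97), (103, 99, 97), (102, 97, 95), (103, 97, 96), (103, 97, 95), (102, 96, 95), (104, 98, 97), (103, 97, 96), (103, 96, 95), (95, 90, 95), (70, 67, 97), (47, 46, 103), (37, 38, 93), (39, 39, 68), (39, 38, 45), (41, 39, 40), (40, 38, 40), (40, 40, 40), (40, 38, 40)]
[[538.2, 12.6], [533.1, 13.3], [532.3, -65.6], [527.2, -65.5]] [[531.2, 30.1], [522.8, -81.8]]
```

View pics/ts5.png

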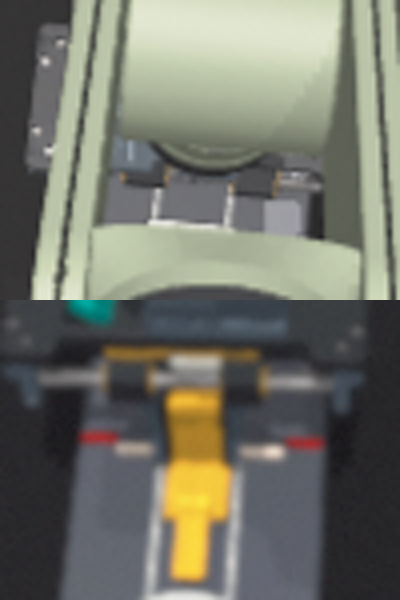

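The scene crop clearly shows both red marks and both pointer ends, with the pointer still slightly short. I'll measure the gap sub-pixel there.

```bash
cat > sc.py <<'E'
from workcell import *
from h import *
import sys
def run(f,x0=215,x1=315,y0=160,y1=215):
    c=cam(f);im=f["image"];sub=im[y0:y1,x0:x1].astype(float);B,G,Rr=sub[...,0],sub[...,1],sub[...,2]
    w=np.clip(Rr-np.maximum(B,G)-25,0,None); w[(G>1.3*B+20)]=0
    ys,xs=np.mgrid[y0:y1,x0:x1]
    P={}
    for n,lo,hi in(("L",232,248),("R",284,300)):
        k=(xs>=lo)&(xs<hi)&(ys>185)&(ys<203);W=w*k;P[n]=np.array([(W*xs).sum(),(W*ys).sum()])/W.sum()
    q=px(c,[P["L"],P["R"]],32);mc=q.mean(0);d=q[1]-q[0];L=np.hypot(*d);y=d/L;x=np.array([y[1],-y[0]])
    print("marks",P["L"].round(2),P["R"].round(2),"sep",L.round(1),"yaw",np.degrees(np.arctan2(x[1],x[0])).round(2),mc.round(1))
    # pointer ends: brightness-over-background profile down columns at |Y|=32..42, z=34
    for sg in(-1,1):
        out=[]
        for Y in np.arange(31,43,2)*sg:
            X=np.arange(-14,16,.5) if len(sys.argv)<3 else np.arange(25,60,.5)
            Wp=np.c_[mc+X[:,None]*x+Y*y,np.full(len(X),34)];K,cx,cy,o,M=c;cc=(Wp-o)@M
            u=(cx+K*cc[:,0]/cc[:,2]).astype(np.float32);v=(cy+K*cc[:,1]/cc[:,2]).astype(np.float32)
            g=cv2.remap(im.astype(np.float32),u[:,None],v[:,None],cv2.INTER_LINEAR).mean(2).ravel()
            i=g.argmax();k=abs(X-X[i])<5;b=np.clip(g-(np.median(g)+.35*(g.max()-np.median(g))),0,None)*k
            out.append((b*X).sum()/b.sum())
        print("ptr-mark side",sg,np.round(out,2))
if __name__=="__main__":
    if sys.argv[1]=="live":
        f=grab_frame("scene");print(state()["ee_pos"].round(2))
    else:f=np.load(sys.argv[1],allow_pickle=True).item()
    run(f)
E
python3 sc.py scene0.npy closed; python3 sc.py scene1.npy
```

```text
marks [239.3  193.95] [290.72 195.35] sep 113.4 yaw -4.52 [526.8 -27. ]
ptr-mark side -1 [47.73 47.79 47.77 47.74 47.72 47.67]
ptr-mark side 1 [47.61 47.56 47.52 47.54 47.56 47.58]
marks [239.25 193.96] [290.92 195.37] sep 114.0 yaw -4.53 [526.8 -26.8]
ptr-mark side -1 [8.42 8.42 8.46 8.68 8.61 8.67]
ptr-mark side 1 [8.67 8.6  8.41 7.74 7.54 8.01]
```

>>> step_arm(steps=[[0,0,0,-2,0,0,0],[0,0,0,-3,0,0,0],[0,0,0,-2,0,0,0],[0,0,0,-1,0,0,0],[0,0,0,0,0,0,0],[0,0,0,0,0,0,0],[0,0,0,0,0,0,0],[0,0,0,0,0,0,0]])

```text
time_s: 16.8
ee_pos: [525.1, -25.1, 41.9]
ee_rot: [180.0, -0.5, -4.3]
force: [12.4, -1.6, -10.2]
gripper_width: 27.8
gripper_force: 50.0
```

```bash
python3 sc.py live; python3 sc.py live;python3 -c "
from workcell import *;print(state())"
```

```text
[525.04 -25.09  41.86]
marks [239.2  193.86] [290.74 195.29] sep 113.7 yaw -4.57 [526.6 -27.1]
ptr-mark side -1 [1.45 1.4  1.47 1.5  1.44 1.54]
ptr-mark side 1 [1.58 1.39 1.19 1.01 0.77 0.71]
[525.07 -25.11  41.86]
marks [239.19 193.86] [290.74 195.28] sep 113.7 yaw -4.56 [526.5 -27.1]
ptr-mark side -1 [1.47 1.36 1.43 1.45 1.44 1.58]
ptr-mark side 1 [1.52 1.41 1.23 0.93 0.77 0.72]
{'time_s': 16.9, 'qpos': array([-3.98906788e+00,  2.36054145e+01,  1.09844698e+02, -4.45196595e-03,
        4.60099652e+01,  9.03471322e+01]), 'qvel': array([-0.05434374,  0.03238909,  0.06314811, -0.1418989 , -0.12248742,
       -0.01195481]), 'effort': array([  0.47502737, -45.45467019, -13.38804603,   0.08202695,
         2.92656295,  -0.06572099]), 'ee_pos': array([525.06665171, -25.10644685,  41.85906397]), 'ee_rot': array([-179.99996085,   -0.53993153,   -4.33312335]), 'force': array([ 12.22133102,  -1.23328524, -10.38426207]), 'torque': array([-0.17297275, -1.23779614, -0.10783627]), 'gripper_force': 49.99716639518738, 'gripper_width': 27.914660082108295}
```

```bash
python3 - <<'E'
from workcell import *
from h import *
g=grab_frame("scene")["image"];w=grab_frame("wrist")["image"]
a=cv2.resize(g[180:208,225:305],None,fx=9,fy=9,interpolation=cv2.INTER_NEAREST)
b=w[230:300,120:440];b=cv2.resize(b,(720,158))
cv2.imwrite("pics/f6.png",np.vstack([a,b]))
E
```

```text
(no output)
```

View pics/f6.png

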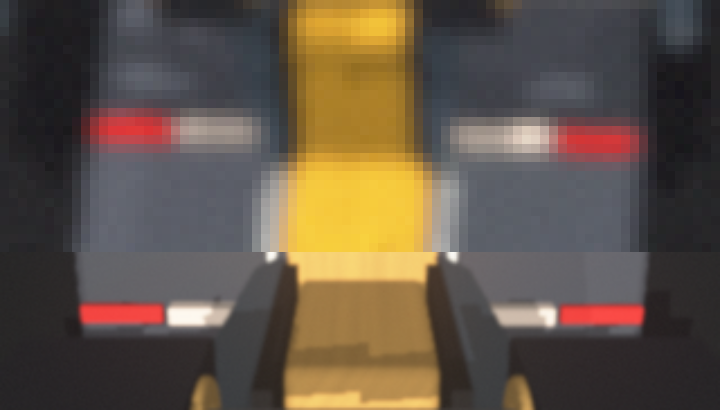

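Both cameras now show the bar nearly in line with the red marks. The visible front faces bias the centroids, so I'll compare the near (-x) top edges in the wrist view.

```bash
cat > e.py <<'E'
from workcell import *
from h import *
s=state();f=grab_frame("wrist");c=cam(f,s);im=f["image"].astype(float)
print(s["time_s"],s["ee_pos"].round(2))
def edge(col,z,ch):
    g=im[240:285,col,2];i=int(g.argmax());hi=np.sort(g)[-3:].mean()
    lo=g[i+6:i+9].min();t=(hi+lo)/2;k=i
    while g[k]>t:k+=1
    r=240+k-1+(g[k-1]-t)/(g[k-1]-g[k]);return px(c,[[col,r]],z)[0],r
a=np.radians(-4.45);x=np.array([np.cos(a),np.sin(a)])
for n,rc,pc in(("left",(160,166,172,178,184),(197,201,205)),("right",(374,380,386,392,398),(352,356,360))):
    m=[edge(k,32,2) for k in rc];p=[edge(k,34,2) for k in pc]
    M=np.array([q[0]@x for q in m]);P=np.array([q[0]@x for q in p])
    print(n,[round(q[1],1) for q in m],[round(q[1],1) for q in p],"ptr-mark",(P.mean()-M.mean()).round(2),P.std().round(2),M.std().round(2))
E
python3 e.py
```

```text
17.0 [525.06 -25.1   41.87]
left [np.float64(261.3), np.float64(261.3), np.float64(261.3), np.float64(261.4), np.float64(261.1)] [np.float64(262.7), np.float64(262.4), np.float64(262.4)] ptr-mark 0.24 0.07 0.05
right [np.float64(261.8), np.float64(261.8), np.float64(261.7), np.float64(261.6), np.float64(261.6)] [np.float64(262.4), np.float64(262.5), np.float64(261.9)] ptr-mark 0.51 0.15 0.06
```

The wrist edges and the TCP travel agree: about 0.35 mm short. One small nudge.

>>> step_arm(steps=[[0,0,0,-0.5,0,0,0],[0,0,0,0,0,0,0],[0,0,0,0,0,0,0],[0,0,0,0,0,0,0],[0,0,0,0,0,0,0],[0,0,0,0,0,0,0],[0,0,0,0,0,0,0],[0,0,0,0,0,0,0]])

```text
time_s: 18.05
ee_pos: [524.7, -25.1, 41.9]
ee_rot: [-180.0, -0.6, -4.3]
force: [12.8, -0.6, -10.8]
gripper_width: 27.6
gripper_force: 50.0
```

```bash
python3 e.py; python3 sc.py live
```

```text
18.05 [524.72 -25.07  41.87]
left [np.float64(260.7), np.float64(260.7), np.float64(260.7), np.float64(260.6), np.float64(260.4)] [np.float64(262.7), np.float64(262.4), np.float64(262.5)] ptr-mark -0.16 0.07 0.07
right [np.float64(261.3), np.float64(261.2), np.float64(261.2), np.float64(261.2), np.float64(261.2)] [np.float64(262.5), np.float64(262.4), np.float64(261.9)] ptr-mark 0.27 0.15 0.04
[524.74 -25.09  41.88]
marks [239.19 193.87] [290.74 195.29] sep 113.7 yaw -4.55 [526.6 -27.1]
ptr-mark side -1 [0.83 0.65 0.64 0.81 0.98 1.17]
ptr-mark side 1 [1.02 1.12 1.09 0.9  0.71 0.66]
```

The pointer is in line to within a few tenths of a millimetre, and the grip is steady.

```bash
python3 -c "
from workcell import *
print(job_done())"
```

```text
the job is handed in; nothing more can be done
None
```

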